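Clip the sprung dust cap into the extraction port

ROBOT

A 6-joint arm with a two-finger parallel gripper is mounted at the origin on a cart in front of the work surface, level with it; the furniture and walls round the work are solid. World frame = base frame: x ahead of the robot, y to its left, z up, the work surface at z = 0. Lengths are in m, angles in rad, forces in N, time in s.
With the tool pointing down it reaches from about 0.35 to 0.975 m from the base axis. Payload 7.1 kg.
Tool frame: the origin (TCP) lies midway between the tips of the shut fingers; the grasp point (between the pads) lies 19 mm behind it; z points along the fingers, y is the line along which they close (so a half turn about z gives the same grasp; the last joint's range is limited). The gripper opens to 88 mm and grips with 3 to 60 N. Pads are 20 mm wide; open, the fingers measure 115 mm over their backs; the gripper's body (75 mm by 178 mm) begins 61 mm behind the grasp point.
Start: joints at [1.188, 0.423, 1.63, -0, 1.089, -0.019], TCP at [0.222, 0.584, 0.223] pointing down, gripper open.
Joint ranges: [-3, 3], [-0.9, 2.11], [0.09, 2.58], [-1.31, 4.45], [0.11, 2.69], [-2.54, 2.54]. Speed limits (rad/s): [2.39, 2.39, 3.01, 3.14, 3.14, 3.14].

INTERFACE

Orientations are given as a unit quaternion [w, x, y, z].
In Python, from station import move_pose, movel, movej, command_gripper, wait, inverse_kinematics, read_camera, camera_info, MotionError, job_done, get_time, get_joint_pos, get_qvel, get_effort, get_tcp_pos, get_ee_rot, get_ft_force, get_ft_torque, get_grip_width, get_finger_force gives the robot as it stands. Calls block until the motion is done:
- move_pose(position, orientation): joint-space move of the TCP to a pose.
- movel(position, frame=None, v=0.15, until_force=None): straight line of the TCP; frame=None keeps the orientation; v is the mean speed in m/s. With until_force (N) it stops when the force on the tool has changed by that much, and returns True; else False.
- movej(angles): joint-space move.
- command_gripper(opening): opening from 0.0 (shut) to 1.0 (fully open); the grip force is fixed at half the most; returns when the fingers have stopped.
- wait(seconds).
- inverse_kinematics(position, orientation): joint angles nearest the present ones, or None.
- read_camera(name): name is "side" or "top"; returns the picture (480x640x3 uint8, red, green, blue); there is no depth.
- camera_info(name): a dict with "intrinsics" (3x3 intrinsics, pixels), "T" (4x4, takes a point from camera to world coordinates). Camera axes: x right, y up, looking along -z (the intrinsics and any distortion apply to the point x, -y, -z); pixel columns grow to the right and rows downward; lengths in m; the calibration is good to about 2 mm. A picture is of the moment at which its call begins. camera_info takes no time and is no camera call.
A pose or a line that the arm cannot do raises MotionError and nothing moves.
- job_done(): hands the job in; it is judged then, once.
Readings, each from a call of its own:
- get_time(): time.
- get_joint_pos(): joint angles.
- get_qvel(): joint speeds.
- get_effort(): joint torques, N m.
- get_tcp_pos(): TCP position.
- get_ee_rot(): TCP orientation.
- get_ft_force(): force on the tool from outside, world axes, zero at the start.
- get_ft_torque(): the same for the moment, N m.
- get_grip_width(): opening from 0.0 (shut) to 1.0 (fully open).
- get_finger_force(): force on a finger pad.
Only numpy, scipy, OpenCV 4.12 (cv2) and the standard library are available. Lean on these libraries where they do the work, as an engineer would, in place of code of your own. Each camera call takes 0.05 s, during which the arm holds its last target. There are 200 camera calls.

TASK

Sawdust is falling into the open port on top of the plywood dust-extraction box: close it with its dust cap. Pinch the cap's two sprung tabs together, fit the cap into the collar with the tabs pinched until its flange lies flat on the collar, then let go so that the tabs spring out fully under the rim. Feel your way in gently - never load the box or its collar with more than 20 N - and leave the other things on the bench where they stand.

Things in the scene. Friction and masses are not known exactly. Their poses are not given: they have to be found in the camera images.
- cap_center (a point): Centre of the grey plastic dust cap, half-way up its 43 mm: 21.5 mm above its underside, 8.5 mm above its flange's lower face. It stands upright on the bench at first. From below: solid round plug 56 mm wide, 13 mm deep, 1 mm chamfer at the foot; flange 76 mm wide, 4 mm thick; on it two upright tabs, 24 mm wide, 26 mm tall. About 85 g. It fits the port any way round.
- cap: The same cap, origin at the centre of its underside, z up; y runs through the tabs. The tabs' outer faces are 44 mm apart at rest, 30 mm fully pinched. Each carries a hook that sticks out sideways from the plug 1.5 to 5.5 mm above the underside: hook tips 67 mm apart at rest, 53 mm fully pinched, so the cap enters the port only when pinched nearly all the way.
- tab_left (a joint): Inward travel of the tab on the cap's +y side, m: 0 at rest (sprung out), 0.007 pinched to its stop. Its spring pushes outward with 2.8 N at rest and 7.7 N at the stop; at the stop it takes any ordinary grip.
- tab_right (a joint): The same for the tab on the cap's -y side.
- dust_box: Dust-extraction box, fixed to the bench: plywood, 140 x 140 x 70 mm (lid 148 mm square), hose stub at its +x side; origin under its centre, z up. It carries the port's round aluminium collar; loads on the collar count as loads on the box.
- box_top (a point): Centre of the lid's upper face, 70 mm above the bench. The collar stands on the lid near here, but is screwed on through slots: its true centre lies anywhere up to 6 mm off along each of the box's x and y axes, and stays there. It is not reported: feel or look for it. With the cap home cap_center is 38.5 mm above this point; standing on the rim, 51.5 mm.
- port_nominal (a point): Point 30 mm above box_top, level with the collar's flat rim but only roughly (6 mm) at its centre. Collar: 88 mm outside, round mouth 58.4 mm wide (1.2 mm radial clearance round the plug), lip 6 mm thick, 76 mm wide below. It sits on a soft rubber bush and gives straight down under load: 1 N to start, then 2.5 N per mm, hard stop at 10 mm. Sideways it is rigid.
- varnish_tin_mid (a point): Middle of a round varnish tin, 78 mm wide and 78 mm tall: a bystander.
- tape_measure_mid (a point): Middle of a tape measure, 35 x 85 x 66 mm tall: a bystander.
- block_plane_mid (a point): Middle of a block plane, 160 x 48 x 54 mm tall: a bystander.
Mind the look-alikes: they are no part of the job. What is meant by the cap is not purple or yellow, and is the larger of those in its own colour.

How it is judged:
By the outcome, as a careful person would: the job done as asked, in the order asked, and still so for the second after the job is handed in, with the robot touching nothing.
It also fails if it takes over 72 s, if anything falls off the work surface, if the arm or the gripper's body presses on something with over 40 N, if the wrist force passes 120 N, or if a joint passes its speed limit or range.

## Working session

There is one attempt and no reset: what is moved stays moved. The work goes in short steps, each a Python script; the robot and the scene stay as the last script left them, time stands still between calls to the robot, and variables do not carry over. Pictures are saved under pics/ and viewed, at most 10 in all, crops included, and the job is handed in when it is done.

```bash
mkdir -p pics; ls; python3 - <<'E'
from station import *
import cv2,numpy as np
for n in("top","side"):
    cv2.imwrite(f"pics/{n}0.png",read_camera(n)[:,:,::-1]); i=camera_info(n); print(n,{k:(np.round(v,3).tolist() if not isinstance(v,str) else v) for k,v in i.items()})
print(get_time(),get_tcp_pos(),get_ee_rot(),get_grip_width(),get_ft_force())
E
```

```text
pics
top {'intrinsics': [[616.137, 0.0, 322.301], [0.0, 616.137, 230.401], [0.0, 0.0, 1.0]], 'T': [[0.026, 0.985, -0.168, 0.34], [-0.999, 0.032, 0.028, 0.116], [0.033, 0.167, 0.985, 1.366], [0.0, 0.0, 0.0, 1.0]]}
side {'intrinsics': [[571.784, 0.0, 323.85], [0.0, 571.784, 245.062], [0.0, 0.0, 1.0]], 'T': [[-0.917, 0.168, -0.361, 0.011], [-0.398, -0.375, 0.837, 1.384], [0.005, 0.912, 0.411, 0.722], [0.0, 0.0, 0.0, 1.0]]}
0.1 [0.2221753  0.58363139 0.22196437] [-1.33324447e-04  1.80871047e-01  9.83506559e-01 -7.03895192e-04] 0.9980533745619665 [-0.47711809  0.28918715 -0.03659426]
```

View pics/top0.png

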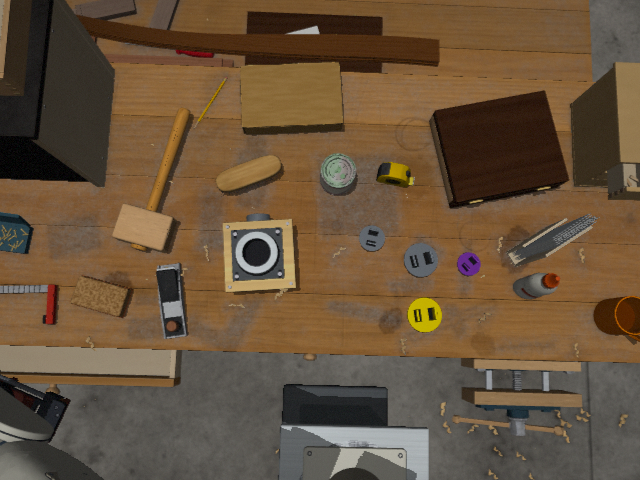

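View pics/side0.png

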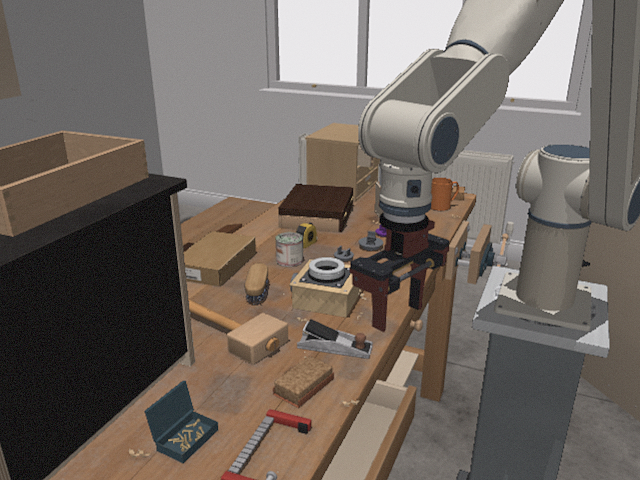

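Top view: the cap candidates are large grey (421,260), small grey (371,238), purple (468,264) and yellow (424,315). By the description I choose the large grey one at (421,260). The box collar is at (258,254). Next I take a close crop and measure.

```bash
cat >h.py <<'E'
import cv2,numpy as np
from station import *
def ray(n,uv):
    i=camera_info(n);K=np.array(i["intrinsics"]);T=np.array(i["T"])
    p=np.linalg.inv(K)@[uv[0],uv[1],1]; return T[:3,3],T[:3,:3]@(p*[1,-1,-1])
def onz(n,uv,z):
    o,d=ray(n,uv); return o+d*(z-o[2])/d[2]
def proj(n,P):
    i=camera_info(n);K=np.array(i["intrinsics"]);T=np.array(i["T"])
    p=(np.array(P)-T[:3,3])@T[:3,:3]*[1,-1,-1]; p=K@p; return p[:2]/p[2]
def avg(n,k=4): return np.mean([read_camera(n).astype(float) for _ in range(k)],0).astype(np.uint8)
E
python3 - <<'E'
from h import *
im=avg("top"); cv2.imwrite("pics/avg.png",im[:,:,::-1])
z=lambda a:cv2.resize(a[:,:,::-1],None,fx=8,fy=8,interpolation=cv2.INTER_CUBIC)
a=z(im[235:285,396:446]); b=z(im[210:295,218:300])[:, :]
b=cv2.resize(b,(400,400)); cv2.imwrite("pics/crop.png",np.hstack([a,b]))
hsv=cv2.cvtColor(im,cv2.COLOR_RGB2HSV)
# grey cap: low saturation
m=((hsv[...,1]<60)).astype(np.uint8)*255
mm=np.zeros_like(m); mm[235:285,396:446]=m[235:285,396:446]
mm=cv2.morphologyEx(mm,cv2.MORPH_CLOSE,np.ones((3,3)))
c=max(cv2.findContours(mm,0,1)[0],key=cv2.contourArea); h=cv2.convexHull(c)
e=cv2.fitEllipse(h);print("cap",e,onz("top",e[0],.017), cv2.contourArea(c))
# collar white ring
m=((hsv[...,1]<40)&(hsv[...,2]>140)).astype(np.uint8)*255
mm=np.zeros_like(m); mm[225:285,230:285]=m[225:285,230:285]
cs,hi=cv2.findContours(mm,cv2.RETR_CCOMP,cv2.CHAIN_APPROX_NONE)
for c in cs:
    if cv2.contourArea(c)>150:
        e=cv2.fitEllipse(c);print("collar",e,onz("top",e[0],.1),cv2.contourArea(c))
print(im[260,410],im[254,240])
E
```

```text
cap ((420.3814697265625, 259.4867858886719), (33.59546661376953, 34.162315368652344), 131.1158905029297) [ 0.51143651 -0.1409298   0.017     ] 866.5
collar ((256.0035400390625, 251.8936767578125), (40.43120193481445, 40.865291595458984), 47.91423797607422) [0.50630816 0.21635471 0.1       ] 1297.0
collar ((255.96063232421875, 251.89535522460938), (29.672359466552734, 30.046283721923828), 67.24642944335938) [0.50630194 0.2164429  0.1       ] 698.0
[73 76 80] [180 186 188]
```

View pics/crop.png

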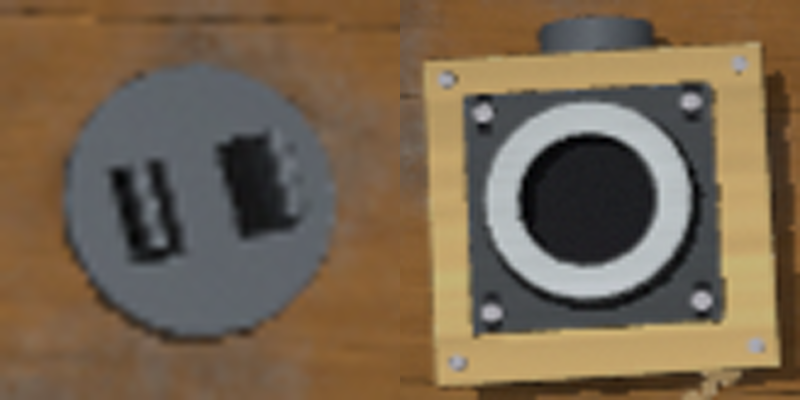

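The crop shows the large grey cap with its tab pair along the line (147,212)→(268,185) in the crop, so the tab axis is tilted about 12° up from image-right. The flange measures 34 px (about 76 mm), which matches the description. The collar ring is sharp, and its centre is near (256,252). Next I grasp the cap.

```bash
cat >>h.py <<'E'
def quat(yaw): # tool down, tool-y at world angle yaw
    f=(yaw+np.pi/2)/2; return [0,np.cos(f),np.sin(f),0]
E
python3 - <<'E'
from h import *
a=onz("top",(396+147/8,235+212/8),.043);b=onz("top",(396+268/8,235+185/8),.043)
d=a-b; yaw=np.arctan2(d[1],d[0]); print("yaw",np.degrees(yaw),np.linalg.norm(d),(a+b)/2)
q=quat(yaw); c=[.5114,-.1409]
j=inverse_kinematics([*c,.2],q); print(np.round(j,2))
q2=q; 
move_pose([*c,.2],q2); print(get_time(),get_tcp_pos(),np.round(get_ee_rot(),3),get_ft_force())
print(movel([*c,.06],v=.15), movel([*c,.021],v=.05,until_force=4),get_tcp_pos(),get_time())
cv2.imwrite("pics/side1.png",cv2.resize(read_camera("side")[180:300,300:460,::-1],None,fx=5,fy=5))
np.save("yaw.npy",yaw)
E
```

```text
yaw 104.23876368570349 0.03411114022255687 [ 0.50753176 -0.13938555  0.043     ]
[-0.29  0.31  1.86 -0.    0.97 -2.11]
3.05 [ 0.5116274  -0.14040083  0.20003635] [ 0.    -0.124  0.992  0.   ] [-0.08191507 -0.08630542  0.02277061]
False False [ 0.51153714 -0.14094269  0.02108094] 5.0667
```

View pics/side1.png

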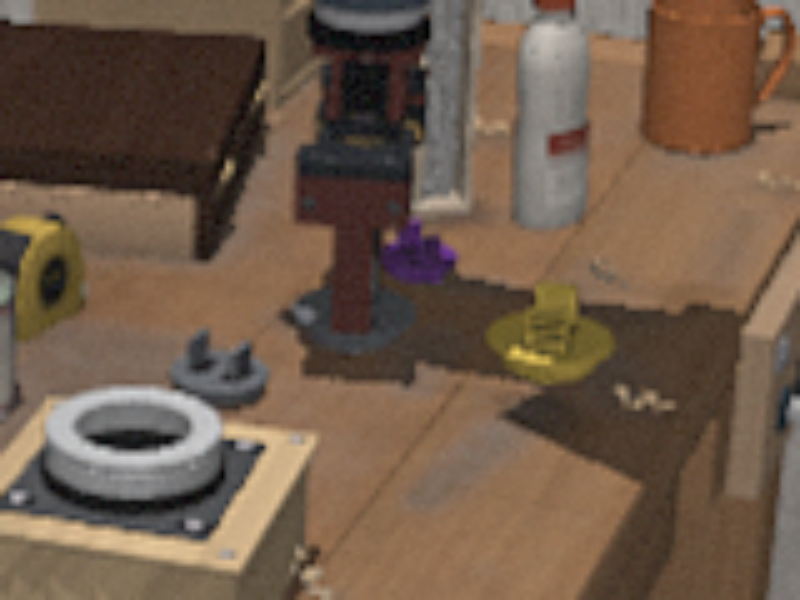

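The crop shows the fingers straddling the large grey cap (flange at about (355,320)), clear of the purple and small grey caps. Next I pinch, lift and check.

```bash
python3 - <<'E'
from h import *
yaw=float(np.load("yaw.npy"))
# collar centre in side view
im=avg("side",3); hsv=cv2.cvtColor(im,cv2.COLOR_RGB2HSV)
m=((hsv[...,1]<40)&(hsv[...,2]>150)).astype(np.uint8)*255
mm=np.zeros_like(m); mm[250:290,300:355]=m[250:290,300:355]
cs,_=cv2.findContours(mm,cv2.RETR_CCOMP,cv2.CHAIN_APPROX_NONE)
for c in cs:
    if cv2.contourArea(c)>80:
        e=cv2.fitEllipse(c);print("collar side",e,onz("side",e[0],.1))
command_gripper(0.0); print("grip",get_grip_width()*88,get_finger_force(),get_time(),get_tcp_pos())
movel([.5115,-.1409,.18],v=.12); print("lift",get_grip_width()*88,get_finger_force(),get_ft_force(),get_time())
for y in (yaw,yaw-np.pi/4,yaw-np.pi/2): print(np.degrees(y),np.round(inverse_kinematics([.506,.216,.16],quat(y)),2))
move_pose([.5063,.2164,.16],quat(yaw)); print(get_time(),get_tcp_pos(),get_ee_rot(),get_ft_force(),get_grip_width()*88)
cv2.imwrite("pics/side2f.png",avg("side",3)[:,:,::-1]);cv2.imwrite("pics/top2f.png",avg("top",3)[:,:,::-1])
s=cv2.imread("pics/side2f.png")[190:310,270:380];t=cv2.imread("pics/top2f.png")[190:310,200:310]
cv2.imwrite("pics/both2.png",cv2.resize(np.hstack([s,t]),None,fx=3.6,fy=3.6,interpolation=cv2.INTER_CUBIC))
E
```

```text
collar side ((326.2112121582031, 264.9081726074219), (15.684422492980957, 33.96863555908203), 90.68428039550781) [0.5051619  0.22280432 0.1       ]
collar side ((326.2406921386719, 265.10687255859375), (11.304811477661133, 24.65264129638672), 90.23809814453125) [0.50466007 0.22378878 0.1       ]
grip 28.52898964853866 30.03417581319809 6.2167 [ 0.51138837 -0.14088696  0.0212458 ]
lift 28.923444721024033 29.98933732509613 [-0.21694789  0.25195358 -0.99493037] 7.6917
104.23876368570349 [ 0.38  0.4   1.84 -0.    0.9  -1.44]
59.23876368570349 [ 0.38  0.4   1.84 -0.    0.9  -0.65]
14.238763685703493 [ 0.38  0.4   1.84 -0.    0.9   0.13]
9.0333 [0.50653745 0.21557853 0.15995012] [-4.53018466e-05 -1.23628016e-01  9.92328618e-01 -1.58958900e-04] [-0.43268716 -0.51930305 -1.29246383] 28.631325100902426
```

View pics/both2.png

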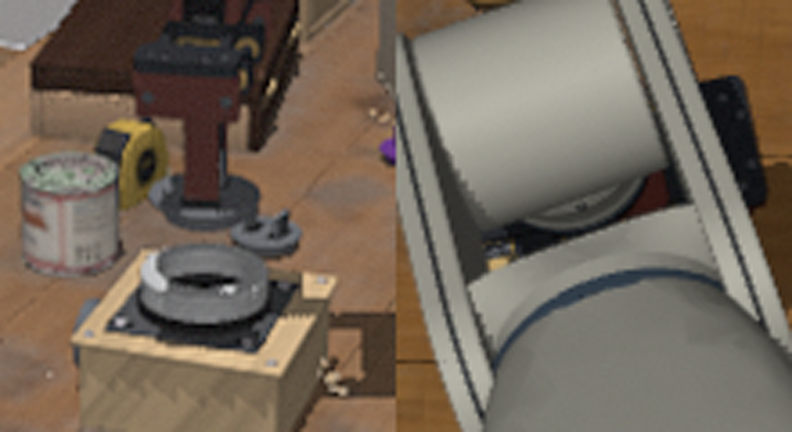

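The cap is held (grip about 29 mm, fully pinched, about 1 N extra weight). In the side crop the flange (207,205) hangs over the collar (205,280), and the top view is hidden by the arm. Next I measure the flange against the collar within the side view.

```bash
python3 - <<'E'
from h import *
im=cv2.imread("pics/side2f.png"); s=im[236:256,305:350].astype(int)
hsv=cv2.cvtColor(im,cv2.COLOR_BGR2HSV)
m=(hsv[...,1]<60).astype(np.uint8)
for r in range(236,258): print(r,''.join('#' if v else '.' for v in m[r,305:360]))
tcp=np.array([0.50653745,0.21557853,0.15995]); f=tcp+[0,0,-.004]
print("exp flange-top",proj("side",f),"exp lower",proj("side",f-[0,0,.004]),"rim centre at top-est",proj("side",[.5063,.2164,.1]))
E
```

```text
236 ..........................##...........................
237 ....##....................##...........................
238 ....#.#...................##...........................
239 ....##....######..........######.......................
240 ........########..........########.....................
241 .......#########..........##########...................
242 .......#########..........###########..................
243 ......##########..........##########...................
244 ......##########..........###########..................
245 ......############........###########..................
246 .......##############################..................
247 ........############################...................
248 .........############################......##..........
249 ..........###########################.....###..........
250 ...........#################################...........
251 ...........###################################.........
252 ........#..#####################################.......
253 ..............###################################......
254 ....................#######..####################......
255 .............................####################......
256 .............................###################.......
257 ...............#############...#################.......
exp flange-top [327.01175752 242.9493598 ] exp lower [327.00031143 244.45023982] rim centre at top-est [326.81146154 263.77682362]
```

```bash
cat >>h.py <<'E'
def avgft():
    F=[];M=[]
    for _ in range(10): wait(.02);F.append(get_ft_force());M.append(get_ft_torque())
    return np.mean(F,0),np.mean(M,0)
def probe(x,y,zt=.124,f=3):
    movel([x,y,zt],v=.05); wait(.1); F0,M0=avgft()
    hit=movel([x,y,.112],v=.015,until_force=f); F,M=avgft(); p=get_tcp_pos(); dF=F-F0;dM=M-M0
    print("probe",np.round([x,y],4),hit,"z %.4f"%p[2],"dF",np.round(dF,2),"dM",np.round(dM,3),"r",np.round([-dM[1]/dF[2]*1e3,dM[0]/dF[2]*1e3],1) if dF[2]>1 else "","t %.1f"%get_time(),flush=True)
    return hit,p,dF,dM
E
python3 - <<'E'
from h import *
print(probe(.5065,.2164)[0])
E
```

```text
probe [0.5065 0.2164] True z 0.1197 dF [0.15 0.36 4.32] dM [-0.007 -0.111 -0.015] r [25.6 -1.6] t 11.1
True
```

```bash
python3 - <<'E'
from h import *
for x in (.505,.5035,.502):
    h,p,dF,dM=probe(x,.2164)
    if p[2]<.117 or dM[1]/max(dF[2],1)>-.012: break
E
```

```text
probe [0.505  0.2164] True z 0.1196 dF [0.36 0.68 4.68] dM [-0.016 -0.068  0.006] r [14.5 -3.4] t 12.2
probe [0.5035 0.2164] True z 0.1196 dF [0.65 0.48 4.34] dM [ 0.016 -0.057  0.017] r [13.2  3.8] t 13.3
probe [0.502  0.2164] True z 0.1196 dF [0.54 0.57 5.01] dM [-0.003 -0.056  0.004] r [11.2 -0.6] t 14.4
```

```bash
python3 - <<'E'
from h import *
for x,y in ((.505,.219),(.505,.2205),(.505,.222)):
    h,p,dF,dM=probe(x,y)
    if p[2]<.1185: break
E
```

```text
probe [0.505 0.219] False z 0.1121 dF [-0.33  0.09 -0.08] dM [ 0.013 -0.016 -0.002] r  t 16.1
```

The plug has dropped in. Next I seat the flange.

```bash
python3 - <<'E'
from h import *
F0,_=avgft()
h=movel([.505,.219,.104],v=.01,until_force=4); F,M=avgft()
print(h,get_tcp_pos(),F-F0,get_grip_width()*88,get_time())
E
```

```text
True [0.50498458 0.21901393 0.10654039] [0.55860057 0.24618859 4.96375073] 29.05148729896362 17.0167
```

```bash
python3 - <<'E'
from h import *
command_gripper(0.8); print(get_grip_width()*88,get_finger_force(),get_ft_force(),get_time())
movel([.505,.219,.2],v=.08)
move_pose([.42,-.05,.3],quat(float(np.load("yaw.npy")))); print(get_ft_force(),get_time())
t=avg("top",3)[200:300,205:305,::-1];s=avg("side",3)[220:320,275:375,::-1]
cv2.imwrite("pics/fin.png",cv2.resize(np.hstack([s,t]),None,fx=4,fy=4,interpolation=cv2.INTER_CUBIC))
E
```

```text
70.07343549839676 0.0 [-0.46961822 -1.0073966   0.40079893] 17.8167
[ 0.15096615 -0.69286294 -0.82300927] 20.2917
```

View pics/fin.png

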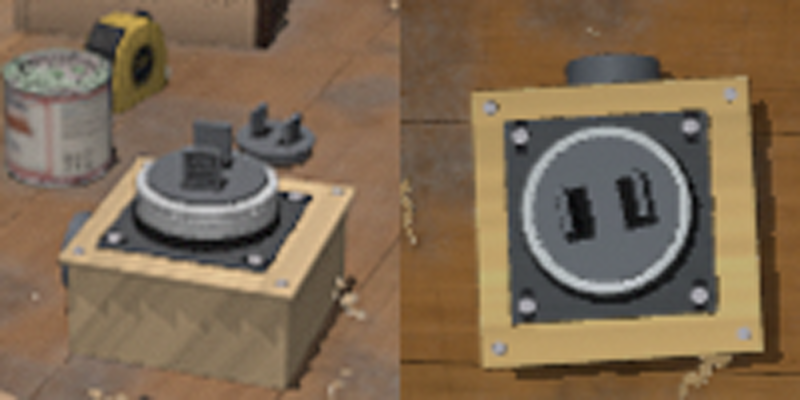

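The crop shows the flange flat and concentric on the collar: side (207,180), top (607,210). The tabs are about 33 mm apart centre to centre, matching their rest spacing (about 20 mm when pinched), so they are sprung out. Handing in.

```bash
python3 -c "
from station import *
print(job_done(),get_time())"
```

```text
the job is handed in; nothing more can be done
the job is handed in; nothing more can be done
```

The large grey dust cap is in the port with its flange flat on the collar and its tabs sprung out. The highest steady load I measured on the collar was about 5 N, the bystanders were not touched, and I handed the job in at about 20 s on the robot's clock.

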